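Find the ring stamp at the drying-room packing bench

ROBOT

A 7-joint arm with a two-finger parallel gripper is mounted at the origin on the work surface. World frame = base frame: x ahead of the robot, y to its left, z up, the work surface at z = 0. Lengths are in m, angles in rad, forces in N, time in s.
With the tool pointing down it reaches from about 0.425 to 1.025 m from the base axis. Payload 9.4 kg.
Tool frame: the origin (TCP) lies on the centre line of the jaws, within the pads' length; the fingertips stand 17 mm ahead of it and the grasp point (between the pads) lies 2 mm behind it; z points along the fingers, y is the line along which they close (so a half turn about z gives the same grasp; the last joint's range is limited). The gripper opens to 85 mm and grips with 20 to 120 N. Pads are 22 mm wide; open, the fingers measure 114 mm over their backs; the gripper's body (76 mm by 85 mm) begins 54 mm behind the grasp point. The pads swing forward as they close: fully open they stand 13 mm farther back than shut.
Start: joints at [-1.417, 0.599, -0.003, 1.599, 0.002, 0.943, -0.08], TCP at [0.166, 0.706, 0.248] pointing down, gripper open.
Joint ranges: [-2.57, 2.57], [-0.35, 1.97], [-1.29, 1.29], [0.11, 2.56], [-1.05, 4.19], [0.11, 1.86], [-2.63, 2.63]. Speed limits (rad/s): [2.22, 2.22, 3.01, 3.01, 3.14, 3.14, 3.14].

INTERFACE

Orientations are given as a unit quaternion [x, y, z, w].
In Python, from workcell import observe, capture, camera_info, hand_in gives the robot as it stands. The module is installed in compiled form; this text tells all that it offers.
- The arm moves only by the tool servo_tool, never from a script. Its argument "steps" is a list of rows, each a list of 3 entries, a list of its own where there are three numbers: the opening, from 0 (shut) to 1 (fully open), then the shift along the tool's x, y, z in m, then the turn, a rotation vector about the tool's x, y, z in degrees. In form: [[jaw, [x, y, z], [rx, ry, rz]], ...]. A call has 1 to 5 rows; each row shifts and turns the commanded pose from where the row before left it, along the tool's axes as they then stand; what a row does not reach is not made up. A row lasts 1/10 s, in which the tool goes at most 50 mm and 8.59 degrees, less where a joint would pass 70% of its speed; a pose out of reach is approached as far as the arm can. A call is refused whole if a number of a shift passes 0.05 or a number of a turn 8.59, either way. A call with a gripper value outside its range is refused whole. The fingers move at their own pace and stop on an object; "squeeze" is the grip in N (left out, the last holds). Time passes only in rows, so rows that do not move let the fingers close. It gives the time, the measured TCP pose, the force, the opening and the grip force at its end, in the units of the state.
- observe(): the state, without advancing time (a new reading comes with each control period).
- capture(name): name is "scene" or "top"; returns the picture (384x512x3 uint8, red, green, blue); there is no depth.
- camera_info(name): a dict with "vfov" (degrees; the focal length in pixels is half the picture's height over the tangent of half this angle, whatever the lens; pixels are square), "cx", "cy" (the principal point, pixels), "k1" (the pictures are not rectified: a ray, as slopes to the right and down, at radius r is drawn at 1 + k1 r^2 times it, then the intrinsics apply), "pose" (4x4, takes a point from camera to world coordinates). Camera axes: x right, y down, z forward; pixel columns grow to the right and rows downward; lengths in m; the calibration is good to about 2 mm. A picture is of the moment at which its call begins. camera_info takes no time and is no camera call.
- hand_in(): hands the job in; it is judged then, once.
The state is a dict: "time": time; "joint_positions": joint angles; "qd": joint speeds; "tau": joint torques, N m; "position": TCP position; "ee_rot": TCP orientation; "contact_force": force on the tool from outside, world axes, zero at the start; "moment": the same for the moment, N m; "opening": finger opening in m; "grasp_force": force on a finger pad.
Only numpy, scipy, OpenCV 4.12 (cv2) and the standard library are available. Lean on these libraries where they do the work, as an engineer would, in place of code of your own. Each camera call takes 0.05 s, during which the arm holds its last target. There are 200 camera calls.

TASK

Two look-alike wooden hand stamps with square bases stand face down on the packing bench. First tip both over so that each lies on its side on the bench and its underside can be read, then lay the one marked with a ring on its side in the shallow metal tray. Leave the one marked with a bar lying on its side on the bench.

Things in the scene. Friction and masses are not known exactly. Their poses are not given: they have to be found in the camera images.
- stamp_ring: Wooden hand stamp, 100 mm tall, 80 g: square base 46 x 46 x 18 mm, round shaft 18 mm thick, ball knob 24 mm wide centred 88 mm up. Starts standing; a sideways push near the knob tips it over a base edge. Origin: centre of the underside; z up the shaft, x and y square to the base, x away from the robot (within 0.25 rad). On its underside: a dark ring, 36 mm across.
- stamp_ring_mid (a point): Point on the axis of the ring stamp, 45 mm above its underside: on the shaft, where it can be gripped across. When the stamp lies on its side it rests on base edge and knob, this point about 19 mm above the surface. Both stamps look the same from above and may stand in either place.
- stamp_bar: Wooden hand stamp, 100 mm tall, 80 g: square base 46 x 46 x 18 mm, round shaft 18 mm thick, ball knob 24 mm wide centred 88 mm up. Starts standing; a sideways push near the knob tips it over a base edge. Origin: centre of the underside; z up the shaft, x and y square to the base, x away from the robot (within 0.25 rad). On its underside: a dark straight bar, 38 x 10 mm.
- stamp_bar_mid (a point): The same point on the bar stamp, 45 mm above its underside.
- tray: Shallow open aluminium tray, fixed to the bench: 180 mm along its x, 130 mm along its y, 28 mm high, walls and floor 4 mm thick. Origin: centre of its underside.
There are look-alikes about, which are no part of the job. What is shaped like the stamp_ring but red is not meant.

How it is judged:
By the outcome, as a careful person would: the job done as asked, in the order asked, and still so for the second after the job is handed in, with the robot touching nothing.
It also fails if it takes over 67 s, if anything falls off the work surface, if the arm or the gripper's body presses on something with over 40 N, if the wrist force passes 120 N, or if a joint passes its speed limit or range.

## Working session

There is one attempt and no reset: what is moved stays moved. The work goes in short steps, Python scripts to look and compute and a tool call to move; the robot and the scene stay as the last step left them, time stands still between calls to the robot, and variables do not carry over. Pictures are saved under pics/ and viewed, at most 10 in all, crops included, and the job is handed in when it is done.

Besides the shell and the picture viewer there is one more tool, called after "Emit:" by a JSON object that holds its "method" and its "body". servo_tool: Moves the arm, as the interface text tells. Its arguments: {"type":"object","properties":{"steps":{"type":"array"},"squeeze":{"type":"number"}},"required":["steps"]}

```bash
mkdir -p pics; cat > h.py <<'E'
import numpy as np, cv2
from workcell import observe, capture, camera_info
def K(ci):
    f=192/np.tan(np.radians(ci['vfov'])/2); return f
def ray(name,u,v):
    ci=camera_info(name); f=K(ci); d=np.array([(u-ci['cx'])/f,(v-ci['cy'])/f]); s=d.copy()
    for _ in range(30): s=d/(1+ci['k1']*(s@s))
    P=np.array(ci['pose']); return P[:3,3],P[:3,:3]@np.array([s[0],s[1],1])
def at(name,u,v,z):
    o,d=ray(name,u,v); return o+d*(z-o[2])/d[2]
def pix(name,p):
    ci=camera_info(name); P=np.array(ci['pose']); c=P[:3,:3].T@(np.array(p)-P[:3,3]); s=c[:2]/c[2]
    s=s*(1+ci['k1']*(s@s)); return s*K(ci)+[ci['cx'],ci['cy']]
def snap(name,out,crop=None,k=1):
    im=capture(name)[:,:,::-1]
    if crop: a,b,c,d=crop; im=im[b:d,a:c]
    cv2.imwrite('pics/'+out,cv2.resize(im,None,fx=k,fy=k,interpolation=cv2.INTER_CUBIC))
E
python3 - <<'E'
from h import *
np.set_printoptions(precision=3,suppress=True)
a=capture('scene');b=capture('top')
cv2.imwrite('pics/a.png',np.ascontiguousarray(np.vstack([a])[:,:,::-1]));cv2.imwrite('pics/b.png',b[:,:,::-1])
for n in('scene','top'):print(camera_info(n))
s=observe();print(s['position'],s['ee_rot'],s['opening'],s['time'])
E
```

```text
{'vfov': 51.40145413028305, 'cx': 251.34409599488393, 'cy': 189.7041923940044, 'k1': -0.015516772162147382, 'pose': array([[-0.811,  0.397, -0.43 ,  1.001],
       [ 0.585,  0.571, -0.577,  0.48 ],
       [ 0.016, -0.719, -0.695,  0.701],
       [ 0.   ,  0.   ,  0.   ,  1.   ]])}
{'vfov': 45.45800218020895, 'cx': 251.7940908356437, 'cy': 196.74932786895346, 'k1': -0.09637194610843199, 'pose': array([[-0.018, -0.997,  0.077,  0.525],
       [-1.   ,  0.019,  0.013, -0.048],
       [-0.015, -0.077, -0.997,  1.233],
       [ 0.   ,  0.   ,  0.   ,  1.   ]])}
[0.166 0.705 0.247] [ 0.115  0.993 -0.001 -0.   ] 0.08543496077655167 0.1
```

View pics/a.png

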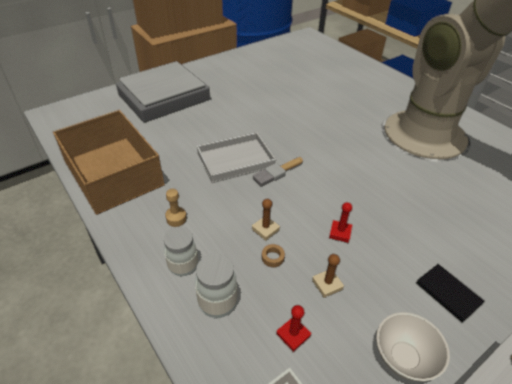

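View pics/b.png

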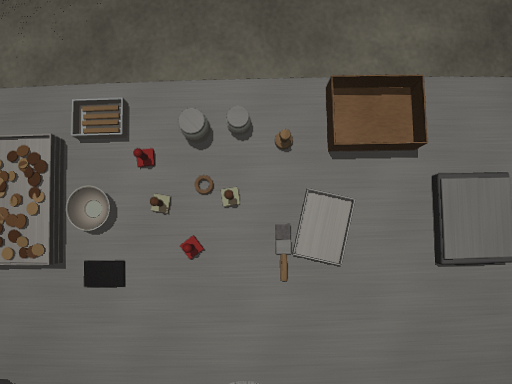

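Candidates, as scene pixels: wooden stamps with a square base at (267,220) and (330,277). Look-alikes are red ones at (341,225) and (295,330), and a pale round-based pawn at (175,207). I choose the two wooden square-based ones and check them in a close crop.

```bash
python3 - <<'E'
from h import *
snap('scene','c.png',(230,180,370,310),4)
snap('top','d.png',(130,130,370,290),3)
E
```

```text
(no output)
```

View pics/c.png

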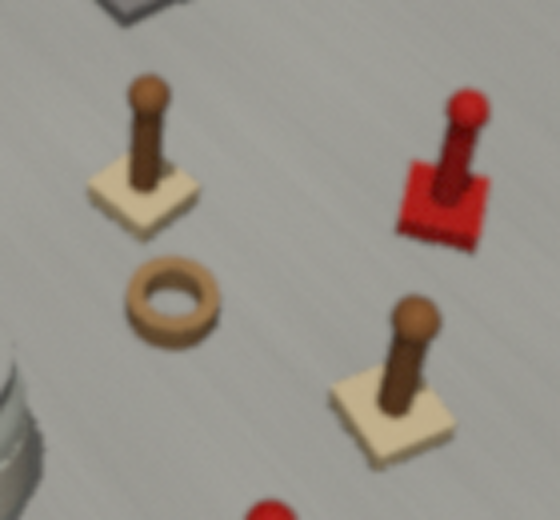

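View pics/d.png

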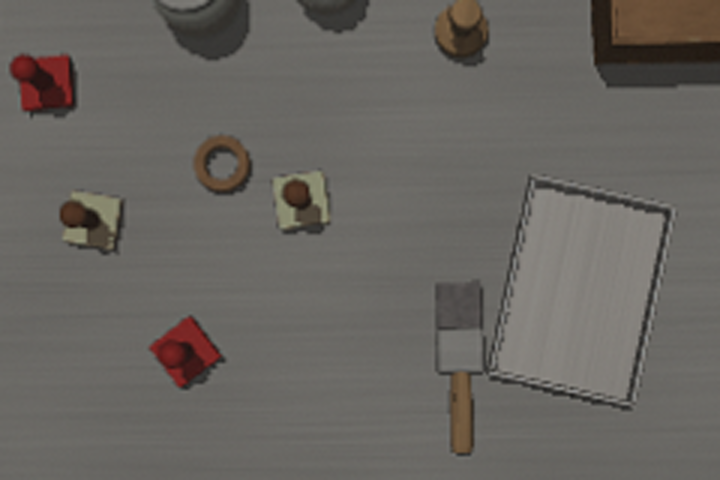

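```bash
python3 - <<'E'
from h import *
np.set_printoptions(precision=3,suppress=True)
def T(u,v,z): return at('top',130+u/3,130+v/3,z)
def tri(us,ut):
    o1,d1=ray('scene',*us);o2,d2=ray('top',*ut)
    t=np.linalg.lstsq(np.c_[d1,-d2],o2-o1,rcond=None)[0];p,q=o1+t[0]*d1,o2+t[1]*d2
    return (p+q)/2,np.linalg.norm(p-q)
print('A knob',tri((267.2,204),(228.7,194.3)),T(296,193,.088))
print('B knob',tri((333.8,260),(154.3,201.3)),T(73,214,.088))
for n,c in dict(A=[(272,179),(324,171),(329,222),(278,231)],B=[(73,191),(122,198),(113,250),(64,240)],tray=[(530,177),(675,210),(631,407),(491,376)]).items():
    z=.028 if n=='tray' else .018
    p=np.array([T(*q,z) for q in c]);e=np.diff(np.r_[p,p[:1]],axis=0)
    print(n,p.mean(0),np.linalg.norm(e,axis=1),np.degrees(np.arctan2(e[:,1],e[:,0])))
for n,q,z in [('ring',(222,164),.006),('red1',(47,82),.018),('red1knob',(23,68),.088),('red2',(185,352),.018),('red2knob',(173,355),.088),('pawn',(461,32),.0),('spat',(459,300),.0),('bowl',(-123,237),.03)]: print(n,T(*q,z))
s=observe();from scipy.spatial.transform import Rotation as R;print(R.from_quat(s['ee_rot']).as_matrix())
E
```

```text
A knob (array([0.62 , 0.025, 0.087]), np.float64(0.0009752536070700725)) [0.62  0.025 0.088]
B knob (array([0.606, 0.214, 0.087]), np.float64(0.0007407581026288174)) [0.606 0.213 0.088]
A [0.619 0.026 0.018] [0.047 0.046 0.046 0.047] [ -82.358 -175.34    98.931    5.81 ]
B [0.606 0.211 0.018] [0.045 0.047 0.045 0.044] [-99.18  169.8    77.599 -10.663]
tray [ 0.533 -0.22   0.028] [0.131 0.177 0.125 0.178] [-103.963  165.563   76.357  -12.539]
ring [0.654 0.097 0.006]
red1 [0.731 0.253 0.018]
red1knob [0.731 0.256 0.088]
red2 [0.487 0.13  0.018]
red2knob [0.487 0.13  0.088]
pawn [ 0.771 -0.121  0.   ]
spat [ 0.529 -0.114  0.   ]
bowl [0.593 0.404 0.03 ]
[[-0.973  0.229 -0.   ]
 [ 0.229  0.973 -0.001]
 [-0.    -0.001 -1.   ]]
```

The crop shows both chosen stamps as wooden with square pale bases. Knob A is at scene (267,204) and knob B at (334,260), both triangulated to 87 mm high, which fits. I'll tip both toward the robot (-x) so their undersides face the scene camera, starting with B.

Emit:
{"method": "servo_tool", "body": {"steps": [[0,[-0.049,-0.0315,0],[0,0,0]],[0,[-0.049,-0.0315,0],[0,0,0]],[0,[-0.049,-0.0315,0],[0,0,0]],[0,[-0.049,-0.0315,0],[0,0,0]],[0,[-0.049,-0.0315,0],[0,0,0]]]}}

```text
time: 0.7
position: [0.3408, 0.5244, 0.2482]
ee_rot: [0.115, 0.993, -0.0, 0.0]
contact_force: [1.5, 0.5, -0.2]
opening: 0.0123
grasp_force: 0.0
```

Emit:
{"method": "servo_tool", "body": {"steps": [[0,[-0.049,-0.0315,0],[0,0,0]],[0,[-0.049,-0.0315,0],[0,0,0]],[0,[-0.049,-0.0315,0],[0,0,0]],[0,[-0.049,-0.0315,0],[0,0,0]],[0,[-0.049,-0.0315,0],[0,0,0]]]}}

```text
time: 1.2
position: [0.5146, 0.3447, 0.2484]
ee_rot: [0.115, 0.993, 0.0, 0.0]
contact_force: [0.9, 0.8, 0.3]
opening: 0.0001
grasp_force: 0.0
```

Emit:
{"method": "servo_tool", "body": {"steps": [[0,[-0.049,-0.0315,0],[0,0,0]],[0,[-0.049,-0.0315,0],[0,0,0]],[0,[0,0,0],[0,0,0]],[0,[0,0,0],[0,0,0]]]}}

```text
time: 1.6
position: [0.5837, 0.2729, 0.248]
ee_rot: [0.117, 0.993, -0.0, -0.0]
contact_force: [-0.6, 0.7, -0.8]
opening: 0.0001
grasp_force: 0.0
```

Emit:
{"method": "servo_tool", "body": {"steps": [[0,[-0.028,-0.018,0],[0,0,0]],[0,[-0.028,-0.018,0],[0,0,0]],[0,[-0.028,-0.018,0],[0,0,0]],[0,[0,0,0.03],[0,0,0]],[0,[0,0,0.03],[0,0,0]]]}}

```text
time: 2.1
position: [0.6526, 0.2037, 0.1883]
ee_rot: [0.115, 0.993, 0.001, 0.001]
contact_force: [-0.1, 1.5, -1.1]
opening: 0.0003
grasp_force: 0.0
```

Emit:
{"method": "servo_tool", "body": {"steps": [[0,[0,0,0.03],[0,0,0]],[0,[0,0,0.03],[0,0,0]],[0,[0,0,0.03],[0,0,0]],[0,[0,0,0.01],[0,0,0]],[0,[0,0,0],[0,0,0]]]}}

```text
time: 2.6
position: [0.651, 0.2039, 0.087]
ee_rot: [0.114, 0.993, -0.0, -0.001]
contact_force: [-0.5, 0.1, 0.3]
opening: 0.0001
grasp_force: 0.0
```

Emit:
{"method": "servo_tool", "body": {"steps": [[0,[0.015,-0.001,0],[0,0,0]],[0,[0.015,0,0],[0,0,0]],[0,[0.015,0,0],[0,0,0]],[0,[0.015,0,0],[0,0,0]],[0,[0.015,0,0],[0,0,0]]]}}

```text
time: 3.1
position: [0.5792, 0.22, 0.0902]
ee_rot: [0.115, 0.993, 0.001, 0.001]
contact_force: [0.9, -0.6, -0.5]
opening: 0.0001
grasp_force: 0.0
```

Emit:
{"method": "servo_tool", "body": {"steps": [[0,[0.012,0,0],[0,0,0]],[0,[0.008,0,0],[0,0,0]],[0,[0,0,0],[0,0,0]]]}}

```text
time: 3.4
position: [0.5588, 0.2241, 0.0887]
ee_rot: [0.115, 0.993, 0.0, -0.0]
contact_force: [0.6, 0.6, -0.7]
opening: 0.0001
grasp_force: 0.0
```

```bash
python3 - <<'E'
from h import *
snap('scene','e.png',(230,150,410,330),3)
E
```

```text
(no output)
```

View pics/e.png

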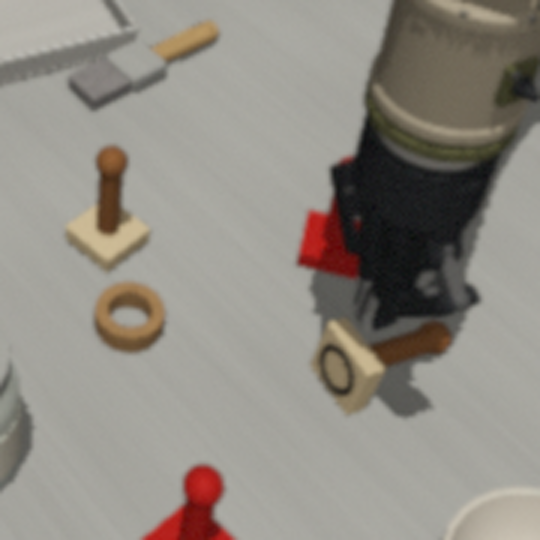

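Stamp B lies on its side with its underside showing a ring (crop (337,368)). Next I tip A.

Emit:
{"method": "servo_tool", "body": {"steps": [[0,[0,0,-0.04],[0,0,0]],[0,[0,0,-0.04],[0,0,0]],[0,[-0.0253,-0.027,0],[0,0,0]],[0,[-0.0253,-0.027,0],[0,0,0]],[0,[-0.0253,-0.027,0],[0,0,0]]]}}

```text
time: 3.95
position: [0.6165, 0.1259, 0.169]
ee_rot: [0.115, 0.993, 0.0, 0.001]
contact_force: [0.5, 0.2, 0.4]
opening: -0.0001
grasp_force: 0.0
```

Emit:
{"method": "servo_tool", "body": {"steps": [[0,[-0.0253,-0.027,0],[0,0,0]],[0,[-0.0253,-0.027,0],[0,0,0]],[0,[-0.0253,-0.027,0],[0,0,0]],[0,[0,0,0],[0,0,-6.7]],[0,[0,0,0],[0,0,-6.7]]]}}

```text
time: 4.45
position: [0.6715, 0.0284, 0.168]
ee_rot: [-0.002, 1.0, -0.0, 0.0]
contact_force: [0.0, 0.0, -0.0]
opening: 0.0
grasp_force: 0.0
```

Emit:
{"method": "servo_tool", "body": {"steps": [[0,[0,0,0],[0,0,-6.7]],[0,[0,0,0.02],[0,0,0]],[0,[0,0,0],[0,0,0]]]}}

```text
time: 4.75
position: [0.6697, 0.03, 0.1463]
ee_rot: [-0.059, 0.998, -0.0, -0.001]
contact_force: [0.2, -0.2, -0.1]
opening: -0.0001
grasp_force: 0.0
```

Emit:
{"method": "servo_tool", "body": {"steps": [[0,[0,0,0.03],[0,0,0]],[0,[0,0,0.029],[0,0,0]],[0,[0,0,0],[0,0,0]],[0,[0.015,0,0],[0,0,0]],[0,[0.015,0,0],[0,0,0]]]}}

```text
time: 5.25
position: [0.6412, 0.0273, 0.0904]
ee_rot: [-0.06, 0.998, -0.0, 0.001]
contact_force: [0.0, 0.0, -0.3]
opening: -0.0005
grasp_force: 0.1
```

Emit:
{"method": "servo_tool", "body": {"steps": [[0,[0.015,0,0],[0,0,0]],[0,[0.015,0,0],[0,0,0]],[0,[0.015,0,0],[0,0,0]],[0,[0.012,0,0],[0,0,0]],[0,[0.011,0,0],[0,0,0]]]}}

```text
time: 5.75
position: [0.5732, 0.0192, 0.0904]
ee_rot: [-0.06, 0.998, -0.0, 0.001]
contact_force: [-0.4, -0.5, 0.6]
opening: -0.0002
grasp_force: 0.0
```

Emit:
{"method": "servo_tool", "body": {"steps": [[0,[0,0,0],[0,0,0]],[0,[0,0,-0.04],[0,0,0]],[0,[0,0,-0.04],[0,0,0]],[0,[0,0,-0.04],[0,0,0]],[0,[0,0,0],[0,0,0]]]}}

```text
time: 6.25
position: [0.5763, 0.0196, 0.2147]
ee_rot: [-0.06, 0.998, 0.0, 0.005]
contact_force: [1.3, 0.0, -1.3]
opening: 0.0005
grasp_force: 0.0
```

```bash
python3 - <<'E'
from h import *
a=capture('scene')[170:310,230:390];b=capture('top')[150:250,130:260]
a=cv2.resize(a,None,fx=4,fy=4,interpolation=2);b=cv2.resize(b,None,fx=4,fy=4,interpolation=2)
cv2.imwrite('pics/f.png',a[:,:,::-1]);cv2.imwrite('pics/g.png',b[:,:,::-1])
E
```

```text
(no output)
```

View pics/f.png

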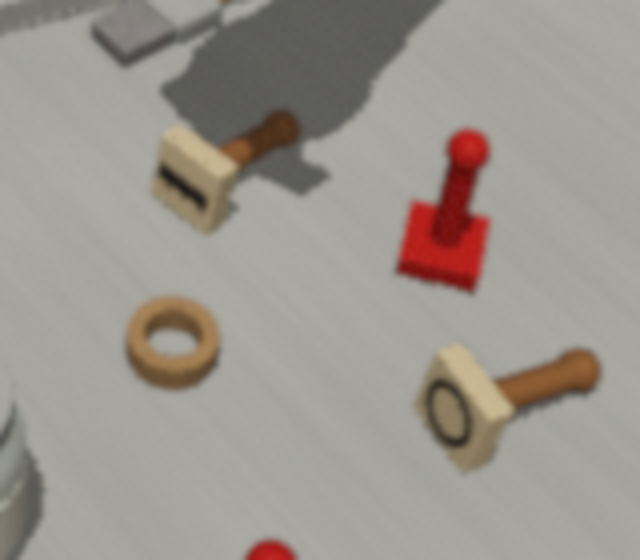

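View pics/g.png

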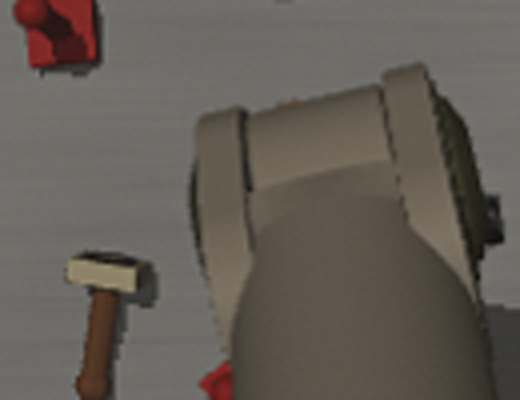

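Both lie on their sides. The one at crop (190,180) shows a bar and the one at (450,410) a ring. The ring stamp in the top view has its shaft running from (104,292) to the knob at (92,383).

```bash
python3 - <<'E'
from h import *
np.set_printoptions(precision=4,suppress=True)
T=lambda u,v,z:at('top',130+u/4,150+v/4,z)
k=T(92,383,.012);k2=at('scene',374.5,262.5,.012);j=T(104,292,.021)
b=np.mean([T(68,255,.046),T(152,264,.046),T(147,292,.044),T(67,280,.044)],0)
d=(b-k)[:2];d/=np.linalg.norm(d)
print(k,k2,j,b,np.degrees(np.arctan2(d[1],d[0])),np.degrees(np.arctan2((j-k)[1],(j-k)[0])),np.linalg.norm((b-k)[:2]), np.linalg.norm((j-k)[:2]))
print('mid',k[:2]+d*.043)
print(observe()['joint_positions'])
E
```

```text
[0.4925 0.2347 0.012 ] [0.4913 0.2359 0.012 ] [0.5529 0.2243 0.021 ] [0.5649 0.2159 0.045 ] -14.585083774862904 -9.830776231797389 0.07479238057611191 0.061346078459937205
mid [0.5341 0.2239]
[-0.0513  0.467  -0.1146  1.9838  0.081   0.6919  1.4746]
```

Emit:
{"method": "servo_tool", "body": {"steps": [[0.6,[0,0,0],[0,0,6.7]],[0.6,[0,0,0],[0,0,6.7]],[0.6,[0,0,0],[0,0,6.7]],[0.6,[0.018,0.038,0],[0,0,0]],[0.6,[0.018,0.038,0],[0,0,0]]]}}

```text
time: 6.85
position: [0.5552, 0.1012, 0.2078]
ee_rot: [0.117, 0.993, -0.001, -0.001]
contact_force: [0.9, 1.4, -0.4]
opening: 0.0513
grasp_force: 0.0
```

Emit:
{"method": "servo_tool", "body": {"steps": [[0.6,[0.018,0.038,0],[0,0,0]],[0.6,[0.018,0.038,0],[0,0,0]],[0.6,[0.017,0.038,0],[0,0,0]],[0.6,[0,0,0.04],[0,0,0]],[0.6,[0,0,0.04],[0,0,0]]]}}

```text
time: 7.35
position: [0.5297, 0.2269, 0.1279]
ee_rot: [0.113, 0.994, 0.001, 0.0]
contact_force: [0.7, -0.3, -0.2]
opening: 0.0514
grasp_force: 0.0
```

Emit:
{"method": "servo_tool", "body": {"steps": [[0.6,[0,0,0],[0,0,0]],[0.6,[0,0,0],[0,0,0]]]}}

```text
time: 7.55
position: [0.5294, 0.2242, 0.1284]
ee_rot: [0.115, 0.993, -0.001, -0.001]
contact_force: [-0.4, -1.2, 0.1]
opening: 0.0509
grasp_force: 0.0
```

Emit:
{"method": "servo_tool", "body": {"steps": [[0.6,[-0.004,0,0.03],[0,0,0]],[0.6,[0,0,0.03],[0,0,0]],[0.6,[0,0,0.025],[0,0,0]],[0.6,[0,0,0.015],[0,0,0]],[0.6,[0,0,0.006],[0,0,0]]]}}

```text
time: 8.05
position: [0.5343, 0.2236, 0.0233]
ee_rot: [0.115, 0.993, 0.0, 0.0]
contact_force: [0.2, 1.0, 0.8]
opening: 0.0512
grasp_force: 0.0
```

Emit:
{"method": "servo_tool", "body": {"squeeze": 30, "steps": [[0,[0,0,0],[0,0,0]],[0,[0,0,0],[0,0,0]],[0,[0,0,0],[0,0,0]],[0,[0,0,0],[0,0,0]],[0,[0,0,0],[0,0,0]]]}}

```text
time: 8.55
position: [0.5346, 0.224, 0.0245]
ee_rot: [0.115, 0.993, 0.001, 0.001]
contact_force: [-0.3, 1.3, 8.0]
opening: 0.0169
grasp_force: 29.6
```

Emit:
{"method": "servo_tool", "body": {"steps": [[0,[0,0,-0.02],[0,0,0]],[0,[0,0,-0.04],[0,0,0]],[0,[0,0,-0.04],[0,0,0]],[0,[0,0,-0.04],[0,0,0]],[0,[0,0,-0.02],[0,0,0]]]}}

```text
time: 9.05
position: [0.5346, 0.224, 0.1871]
ee_rot: [0.115, 0.993, 0.001, 0.002]
contact_force: [0.2, 1.3, -1.1]
opening: 0.0165
grasp_force: 29.5
```

Emit:
{"method": "servo_tool", "body": {"steps": [[0,[-0.005,-0.02,0],[0,0,0]],[0,[-0.009,-0.039,0],[0,0,0]],[0,[-0.009,-0.039,0],[0,0,0]],[0,[-0.009,-0.039,0],[0,0,0]],[0,[-0.009,-0.039,0],[0,0,0]]]}}

```text
time: 9.55
position: [0.5331, 0.0415, 0.1838]
ee_rot: [0.115, 0.993, 0.0, 0.0]
contact_force: [0.9, 0.1, -0.6]
opening: 0.0168
grasp_force: 29.5
```

Emit:
{"method": "servo_tool", "body": {"steps": [[0,[-0.009,-0.039,0],[0,0,0]],[0,[-0.009,-0.039,0],[0,0,0]],[0,[-0.009,-0.039,0],[0,0,0]],[0,[-0.009,-0.039,0],[0,0,0]],[0,[-0.009,-0.039,0],[0,0,0]]]}}

```text
time: 10.05
position: [0.5323, -0.1588, 0.1838]
ee_rot: [0.115, 0.993, -0.0, 0.0]
contact_force: [1.6, 1.1, -0.5]
opening: 0.0168
grasp_force: 29.5
```

Emit:
{"method": "servo_tool", "body": {"steps": [[0,[-0.009,-0.039,0],[0,0,0]],[0,[-0.005,-0.022,0],[0,0,0]],[0,[0,0,0],[0,0,0]],[0,[0,0,0],[0,0,0]]]}}

```text
time: 10.45
position: [0.532, -0.2199, 0.1835]
ee_rot: [0.116, 0.993, 0.0, -0.0]
contact_force: [-0.1, 0.4, -0.7]
opening: 0.0169
grasp_force: 29.5
```

```bash
python3 - <<'E'
from h import *
snap('scene','i.png',(150,60,410,260),3)
E
```

```text
(no output)
```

View pics/i.png

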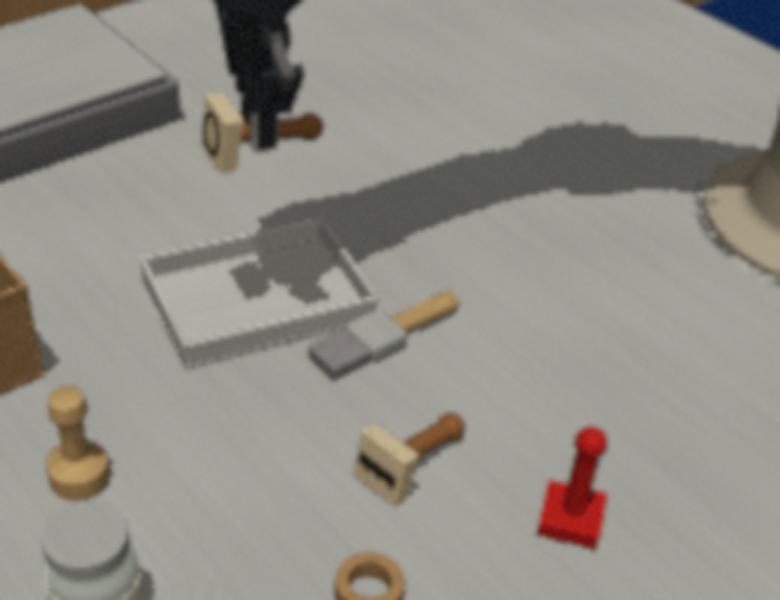

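The picture shows the ring stamp level in the gripper above the tray, with the tray at (260,290). The bar stamp is untouched at (400,455). I lower it into the tray.

Emit:
{"method": "servo_tool", "body": {"steps": [[0,[0,0,0.035],[0,0,0]],[0,[0,0,0.04],[0,0,0]],[0,[0,0,0.04],[0,0,0]],[0,[0,0,0.02],[0,0,0]],[0,[0,0,0.01],[0,0,0]]]}}

```text
time: 11.0
position: [0.5318, -0.2176, 0.0364]
ee_rot: [0.114, 0.993, 0.001, -0.001]
contact_force: [0.4, -0.2, 0.1]
opening: 0.0165
grasp_force: 29.5
```

Emit:
{"method": "servo_tool", "body": {"steps": [[0,[0,0,0.004],[0,0,0]],[0,[0,0,0.003],[0,0,0]],[0,[0,0,0],[0,0,0]],[0,[0,0,0],[0,0,0]]]}}

```text
time: 11.4
position: [0.5329, -0.2199, 0.0323]
ee_rot: [0.115, 0.993, -0.0, 0.001]
contact_force: [-0.3, 0.2, -0.4]
opening: 0.0167
grasp_force: 29.5
```

Emit:
{"method": "servo_tool", "body": {"steps": [[0,[0,0,0.002],[0,0,0]],[0,[0,0,0.001],[0,0,0]],[0,[0,0,0],[0,0,0]]]}}

```text
time: 11.7
position: [0.5326, -0.2199, 0.0286]
ee_rot: [0.115, 0.993, -0.0, 0.0]
contact_force: [0.8, -0.5, 2.1]
opening: 0.0169
grasp_force: 30.0
```

Emit:
{"method": "servo_tool", "body": {"steps": [[0.3,[0,0,0],[0,0,0]],[0.45,[0,0,0],[0,0,0]],[0.45,[0,0,0],[0,0,0]],[0.45,[0,0,-0.01],[0,0,0]],[0.45,[0,0,-0.03],[0,0,0]]]}}

```text
time: 12.2
position: [0.5311, -0.2191, 0.0671]
ee_rot: [0.115, 0.993, 0.0, -0.002]
contact_force: [-0.0, 0.7, -0.2]
opening: 0.0386
grasp_force: 0.0
```

Emit:
{"method": "servo_tool", "body": {"steps": [[0.45,[0,0,-0.04],[0,0,0]],[0.45,[0,0,-0.04],[0,0,0]],[0.45,[0,0,-0.04],[0,0,0]],[0.45,[0,0,-0.03],[0,0,0]],[0.45,[0,0,0],[0,0,0]]]}}

```text
time: 12.7
position: [0.534, -0.2204, 0.2233]
ee_rot: [0.115, 0.993, -0.001, 0.004]
contact_force: [0.2, -0.1, -0.1]
opening: 0.0383
grasp_force: 0.0
```

```bash
python3 - <<'E'
from h import *
snap('scene','j.png',(150,100,410,300),3)
E
```

```text
(no output)
```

View pics/j.png

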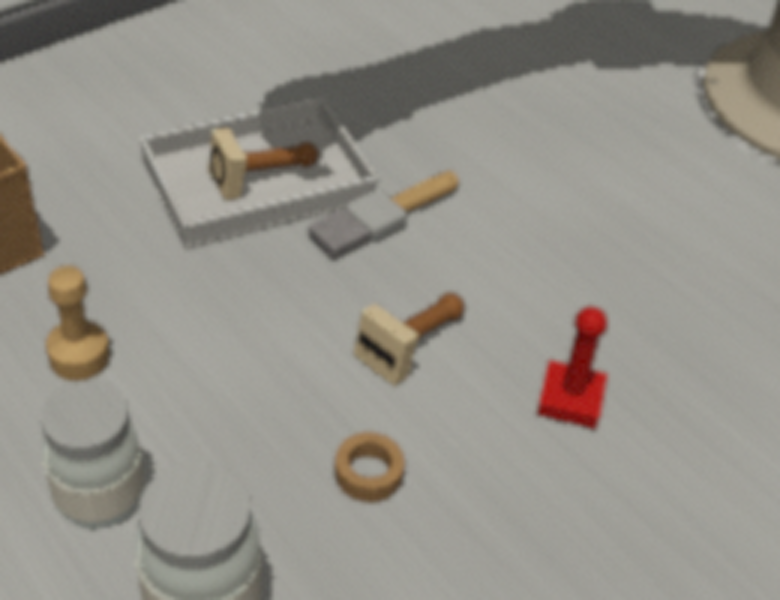

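The ring stamp lies on its side inside the tray (260,160), and the bar stamp lies on the bench (405,335). The gripper is clear.

```bash
python3 -c "from workcell import hand_in;print(hand_in())"
```

```text
the job is handed in; nothing more can be done
None
```

I tipped both stamps onto their sides, read the undersides, laid the ring stamp on its side in the tray and left the bar stamp lying on the bench, then handed the job in at about 13 s on the robot's clock; no verdict was returned.

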